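# Send the pulled-out slide carrier in and start the loader

### The job

One slide carrier in the slide loader has been left pulled out: with the gripper's fingertips, push it gently by its tab until it is fully home in line with the others, then lightly press the round key on the control pad at least half-way down to start the loader, let it come up again and withdraw. Do not touch the other carriers or the other keys, do not press the round key before the carrier is home, do not pull the carrier out any farther, and leave everything else on the table where it is.

Things in the scene. Friction and masses are not known exactly. Their poses are not given: they have to be found in the camera images.
- carrier_out (a joint): the one slide carrier that has been left pulled out, in any of the loader's four lanes: an aluminium plate 40 mm wide and 8 mm thick bearing a glass slide, with an upright tab at its front end. It slides stiffly (about 1.5 N of friction, no spring) and stays where it is left. Joint value: m that it stands out of its lane towards the robot, 0 = fully home against the stop. At the start 0.025 to 0.05; it can go to 0.09.
- carrier_out_tab (a point): pulled-out carrier: centre of the front face of this carrier's upright tab (tab 26 mm wide, 5 mm thick; the point is 44 mm above the table, the tab reaches from 28 mm (top of the plate) to 58 mm). Its x axis points into the loader, the way the carrier slides home; z up
- carrier_b (a joint): another carrier of the same make in another lane, already home; leave it. Joint value: m that it stands out of its lane towards the robot, 0 = fully home against the stop.
- carrier_b_tab (a point): carrier that is already home: centre of the front face of this carrier's upright tab (tab 26 mm wide, 5 mm thick; the point is 44 mm above the table, the tab reaches from 28 mm (top of the plate) to 58 mm). Its x axis points into the loader, the way the carrier slides home; z up
- carrier_c (a joint): another carrier of the same make in another lane, already home; leave it. Joint value: m that it stands out of its lane towards the robot, 0 = fully home against the stop.
- carrier_c_tab (a point): carrier that is already home: centre of the front face of this carrier's upright tab (tab 26 mm wide, 5 mm thick; the point is 44 mm above the table, the tab reaches from 28 mm (top of the plate) to 58 mm). Its x axis points into the loader, the way the carrier slides home; z up
- carrier_d (a joint): another carrier of the same make in another lane, already home; leave it. Joint value: m that it stands out of its lane towards the robot, 0 = fully home against the stop.
- carrier_d_tab (a point): carrier that is already home: centre of the front face of this carrier's upright tab (tab 26 mm wide, 5 mm thick; the point is 44 mm above the table, the tab reaches from 28 mm (top of the plate) to 58 mm). Its x axis points into the loader, the way the carrier slides home; z up
- loader: the white slide loader, fixed: a deck 240 x 260 mm (x by y), 20 mm high, origin at the centre of its underside, x axis into the loader away from the robot. Four lanes 58 mm apart run along its x; the tabs of home carriers stand 100 mm on the robot's side of the origin. The far half is covered by a hood whose top is 65 mm above the table
- pad: the white control pad, fixed, 100 x 200 x 30 mm (x by y by z), origin at the centre of its underside. Three grey sprung keys stand in a row along its y, 60 mm apart, in any order; their tops are 46 mm above the table
- key_round (a joint): the round key, the loader's start key, 34 mm across. Joint value: m pressed down, 0 at rest, 0.012 at the bottom; the spring takes about 1 N to start, 3.5 N at 0.005 and 7 N at the bottom, and brings it up again.
- key_round_top (a point): centre of the top face of the round key; z up
- key_square (a joint): the square key, 30 x 30 mm; leave it. Joint value: m pressed down, 0 at rest, 0.012 at the bottom; the spring takes about 1 N to start, 3.5 N at 0.005 and 7 N at the bottom, and brings it up again.
- key_square_top (a point): centre of the top face of the square key; z up
- key_bar (a joint): the narrow bar-shaped key, 56 mm along the pad's x and 14 mm wide; leave it. Joint value: m pressed down, 0 at rest, 0.012 at the bottom; the spring takes about 1 N to start, 3.5 N at 0.005 and 7 N at the bottom, and brings it up again.
- key_bar_top (a point): centre of the top face of the narrow bar-shaped key; z up
- oil_bottle_mid (a point): centre of a bystander: amber glass dropper bottle, 28 mm across, 60 mm high, standing on the table between loader and pad, on the robot's side
- objective_mid (a point): centre of a bystander: steel microscope objective, 26 mm across, 46 mm high, standing on the loader's hood
- spare_carrier_mid (a point): centre of a bystander: loose spare carrier (same shape as those in the lanes), lying on the table left of the loader
- slide_box_mid (a point): centre of a bystander: shut blue slide box, 100 x 85 x 34 mm, left of the loader and farther off
- stain_jar_mid (a point): centre of a bystander: glass jar with white cap, 60 mm across, 85 mm high, beyond the pad
- beaker_mid (a point): centre of a bystander: small glass beaker, 60 mm across, 75 mm high, beyond the pad
- dish_mid (a point): centre of a bystander: closed clear dish, 60 mm across, 15 mm high, on the table between robot and loader

How it is judged:
On the way, in this order (a step that is already met when the one before it is completed fails the run):
1. the pulled-out carrier is pushed home (within 4 mm of its stop) (value of joint carrier_out below 0.004 m), for 0.1 s.
2. the round key is pressed down by at least 5 mm of its 12 mm (value of joint key_round above 0.005 m and value of joint carrier_out below 0.004 m), for 0.02 s.
At the end, for the whole second after the job is handed in: all four carriers are home (within 4 mm of their stops), all keys are up again (within 1.5 mm), and every bystander is within 15 mm of where it stood (value of joint each of carrier_out, carrier_b, carrier_c, carrier_d below 0.004 m and value of joint each of key_round, key_square, key_bar below 0.0015 m and distance of each of oil_bottle_mid, objective_mid, spare_carrier_mid, slide_box_mid, stain_jar_mid, beaker_mid, dish_mid from where it was at the start of the episode below 0.015 m); the robot touches nothing.
It fails at once if another carrier or another key is touched (more than 1 N), slid or pressed (contact force between any of the fingers, the arm and carrier_b above 1 N or contact force between any of the fingers, the arm and carrier_c above 1 N or contact force between any of the fingers, the arm and carrier_d above 1 N or contact force between any of the fingers, the arm and key_square above 1 N or contact force between any of the fingers, the arm and key_bar above 1 N or value of joint any of carrier_b, carrier_c, carrier_d above 0.004 m or value of joint any of key_square, key_bar above 0.002 m).
It fails at once if the round key is pressed while the carrier is not home (value of joint key_round above 0.002 m and value of joint carrier_out above 0.005 m).
It fails at once if the carrier is pushed with more than 30 N or the round key with more than 30 N (contact force between any of the fingers, the arm and carrier_out above 30 N or contact force between any of the fingers, the arm and key_round above 30 N).
It fails at once if the carrier is pulled out farther (value of joint carrier_out above 0.06 m).
It fails at once if a bystander is shifted by more than 15 mm, lifted or carried (distance of any of oil_bottle_mid, objective_mid, spare_carrier_mid, slide_box_mid, stain_jar_mid, beaker_mid, dish_mid from where it was at the start of the episode above 0.015 m).
It also fails if it takes over 45 s, if anything falls off the work surface, if the arm or the gripper's body presses on something with over 40 N, if the wrist force passes 120 N, or if a joint passes its speed limit or range.

### The arm

A 6-joint arm with a two-finger parallel gripper is mounted at the origin on the work surface. World frame = base frame: x ahead of the robot, y to its left, z up, the work surface at z = 0. Lengths are in m, angles in rad, forces in N, time in s.
With the tool pointing down it reaches from about 0.3 to 0.825 m from the base axis. Payload 5.4 kg.
Tool frame: the origin (TCP) lies between the finger pads; the fingertips stand 11 mm ahead of it and the grasp point (between the pads) lies 8 mm behind it; z points along the fingers, y is the direction in which the jaws open and shut (so a half turn about z gives the same grasp; the last joint's range is limited). The gripper opens to 92 mm and grips with 3 to 60 N. Pads are 20 mm wide; open, the fingers measure 128 mm over their backs; the gripper's body (75 mm by 189 mm) begins 69 mm behind the grasp point.
Start: joints at [1.047, 0.158, 1.597, -0, 1.386, -0.21], TCP at [0.177, 0.547, 0.226] pointing down, gripper open.
Joint ranges: [-2.91, 2.91], [-0.94, 2.29], [0.18, 2.7], [-1.29, 4.43], [0.17, 2.64], [-3, 3]. Speed limits (rad/s): [2.57, 2.57, 3.14, 3.14, 3.14, 3.14].

### API

Orientations are given as a unit quaternion [w, x, y, z].
In Python, from station import sense, read_camera, get_calibration, sign_off gives the robot as it stands.
- The arm moves only by the shell command python3 -m jog 'ROWS' [FORCE]. ROWS is JSON, a list of rows, each an object with "offset": the shift along the tool's x, y, z in mm, a list of three; "yaw": the turn about the tool's z in degrees; "jaw": the opening, from 0 (shut) to 1 (fully open). A call has 1 to 10 rows; each row is the pose to reach, as a shift and turn from the pose commanded when the call began, along the tool's axes at that moment; what a row does not reach only later rows make up. A row lasts 1/10 s, in which the tool goes at most 50 mm and 8.59 degrees, less where a joint would pass 70% of its speed; a pose out of reach is approached as far as the arm can. A call with a gripper value outside its range is refused whole. The fingers move at their own pace and stop on an object; FORCE is the grip in N (left out, the last holds). Time passes only in rows, so rows that repeat a pose let the fingers close. It gives the time, the measured TCP pose, the force and the opening at its end, in the units of the state.
- sense(): the state, without advancing time (a new reading comes with each control period).
- read_camera(name): name is "side" or "top" or "wrist"; returns the picture (400x640x3 uint8, blue, green, red); there is no depth.
- get_calibration(name): a dict with "vfov" (degrees; the focal length in pixels is half the picture's height over the tangent of half this angle, whatever the lens; pixels are square), "cx", "cy" (the principal point, pixels), "eye" and "attitude" of the camera in the world. Camera axes: x right, y down, z forward; pixel columns grow to the right and rows downward; lengths in m; the calibration is good to about 2 mm. A picture is of the moment at which its call begins: read the wrist's pose just before it. get_calibration takes no time and is no camera call; for the wrist camera it gives the pose at the moment of the call.
- sign_off(): hands the job in, once; it reports no verdict.
The state is a dict: "t": time; "q": joint angles; "joint_velocities": joint speeds; "effort": joint torques, N m; "tool_pos": TCP position; "orientation": TCP orientation; "ft_force": force on the tool from outside, world axes, zero at the start; "moment": the same for the moment, N m; "opening": finger opening in m.
Only numpy, scipy, OpenCV 4.12 (cv2) and the standard library are available. Lean on these libraries where they do the work, as an engineer would, in place of code of your own. Each camera call takes 0.05 s, during which the arm holds its last target.

## Working session

There is one attempt and no reset: what is moved stays moved. The work goes in short steps, Python scripts to look and compute and a shell command to move; the robot and the scene stay as the last step left them, time stands still between calls to the robot, and variables do not carry over. Pictures are saved under pics/ and viewed, and the job is handed in when it is done.

```bash
mkdir -p pics; ls
python3 - <<'E'
from station import *
import cv2
print(sense())
for n in ["side","top","wrist"]:
    print(n,get_calibration(n)); cv2.imwrite(f"pics/{n}0.png",read_camera(n))
E
```

```text
pics
{'t': 0.0, 'q': array([ 1.04690355e+00,  1.59046968e-01,  1.59821906e+00,  5.25647094e-06,
        1.38615266e+00, -2.10115574e-01]), 'joint_velocities': array([-0.00118547, -0.00132074,  0.00031185,  0.00131721, -0.00024517,
        0.00072111]), 'effort': array([-5.79284460e-04, -3.85573733e+01, -3.22112346e+01,  7.00432272e-02,
        3.77908233e-02, -1.24151170e-04]), 'tool_pos': array([0.17720165, 0.54639514, 0.22462665]), 'orientation': array([-3.30020734e-04,  1.56246198e-01,  9.87717719e-01, -8.51289677e-04]), 'ft_force': array([-0.52577054,  0.26675505, -0.00722947]), 'moment': array([-0.01444945, -0.04489413,  0.02015336]), 'opening': 0.0916573839865002}
side {'vfov': 46.254509627094805, 'cx': 316.8132891824234, 'cy': 200.33097989836622, 'eye': array([ 0.34731518, -0.90240173,  0.88647353]), 'attitude': array([-0.42433337,  0.89523372, -0.12562071,  0.05212682])}
top {'vfov': 51.70334300459979, 'cx': 319.90785472112077, 'cy': 197.99578856441968, 'eye': array([0.43752407, 0.02668248, 1.07638296]), 'attitude': array([ 0.05641027, -0.70392543,  0.70645001, -0.04727846])}
wrist {'vfov': 70.39621631786524, 'cx': 320.1141684810147, 'cy': 199.08523856192411, 'eye': array([0.11366265, 0.56664667, 0.38357288]), 'attitude': array([0.09703728, 0.80323084, 0.58366123, 0.06887349])}
```

View pics/side0.png

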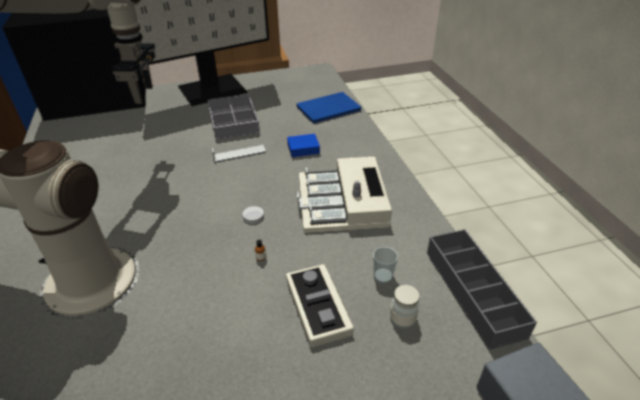

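View pics/top0.png

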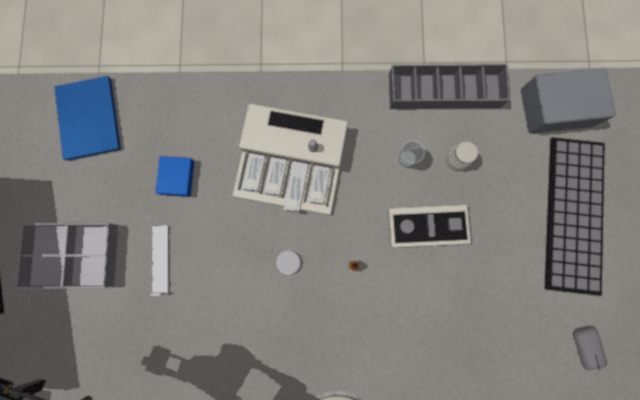

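View pics/wrist0.png

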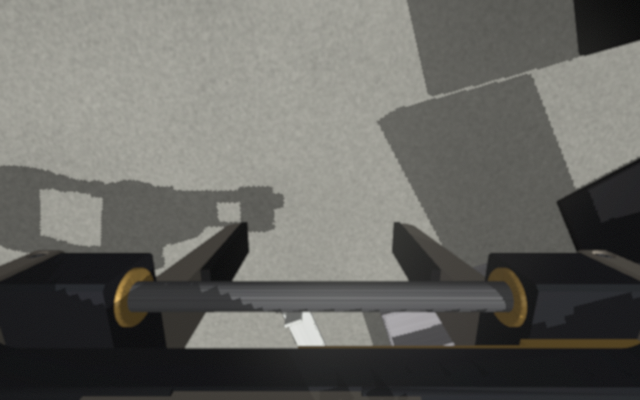

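The top view shows the loader at about (290,160), with the third carrier from the left pulled out (tab near (291,208)). The round key is at about (407,227), the bar at (431,226) and the square at (455,225).

```bash
cat > h.py <<'E'
import numpy as np, cv2
from station import *
from scipy.spatial.transform import Rotation as R
def rot(q): return R.from_quat([q[1],q[2],q[3],q[0]]).as_matrix()
def cam(n):
    c=get_calibration(n); f=200/np.tan(np.radians(c["vfov"])/2)
    return c["eye"],rot(c["attitude"]),f,c["cx"],c["cy"]
def ray(C,u,v):
    e,A,f,cx,cy=C; d=A@np.array([(u-cx)/f,(v-cy)/f,1]); return e,d
def at(C,u,v,z):
    e,d=ray(C,u,v); return e+d*(z-e[2])/d[2]
def proj(C,p):
    e,A,f,cx,cy=C; d=A.T@(np.asarray(p)-e); return np.array([cx+f*d[0]/d[2],cy+f*d[1]/d[2]])
def tri(C1,a,C2,b):
    e1,d1=ray(C1,*a); e2,d2=ray(C2,*b)
    s=np.linalg.lstsq(np.c_[d1,-d2],e2-e1,rcond=None)[0]
    p,q=e1+d1*s[0],e2+d2*s[1]; return (p+q)/2,np.linalg.norm(p-q)
def crop(img,x0,y0,w,h,k,fn):
    cv2.imwrite(fn,cv2.resize(img[y0:y0+h,x0:x0+w],None,fx=k,fy=k,interpolation=cv2.INTER_CUBIC))
E
python3 - <<'E'
from h import *
t=cv2.imread("pics/top0.png"); s=cv2.imread("pics/side0.png")
crop(t,225,95,130,125,6,"pics/tl.png") if 0 else crop(t,225,100,130,118,5,"pics/tl.png")
crop(t,380,195,100,60,8,"pics/tp.png")
crop(s,285,150,115,85,6,"pics/sl.png")
crop(s,280,260,80,90,6,"pics/sp.png")
E
```

```text
(no output)
```

View pics/tl.png

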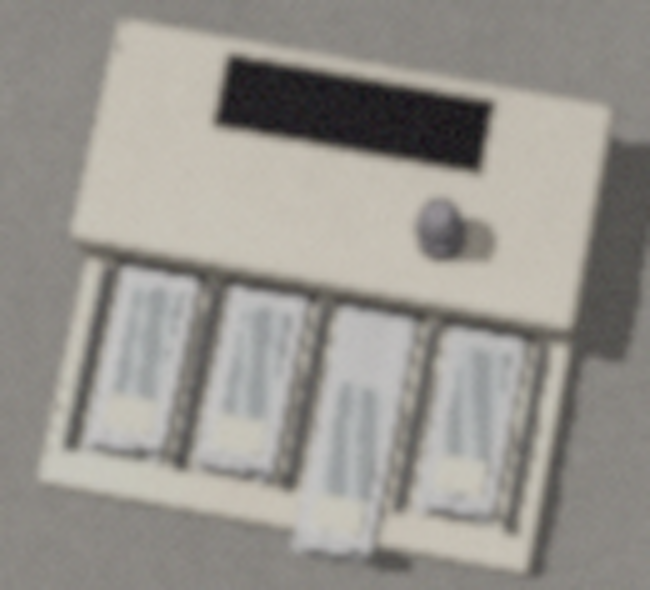

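View pics/tp.png

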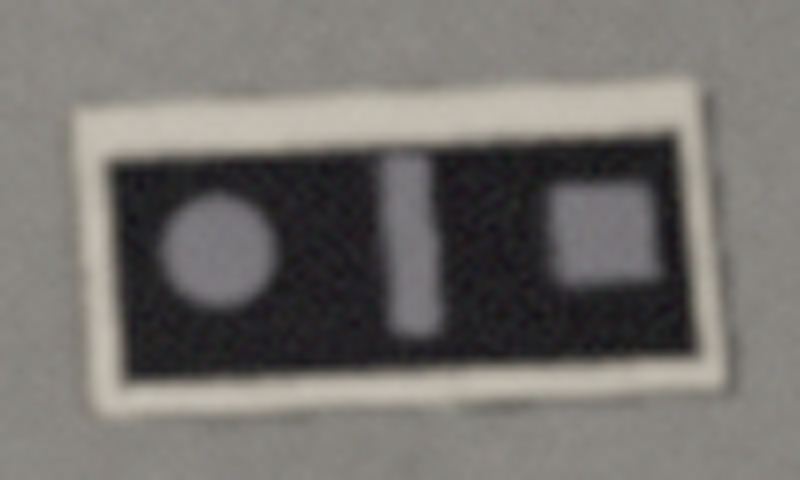

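View pics/sl.png

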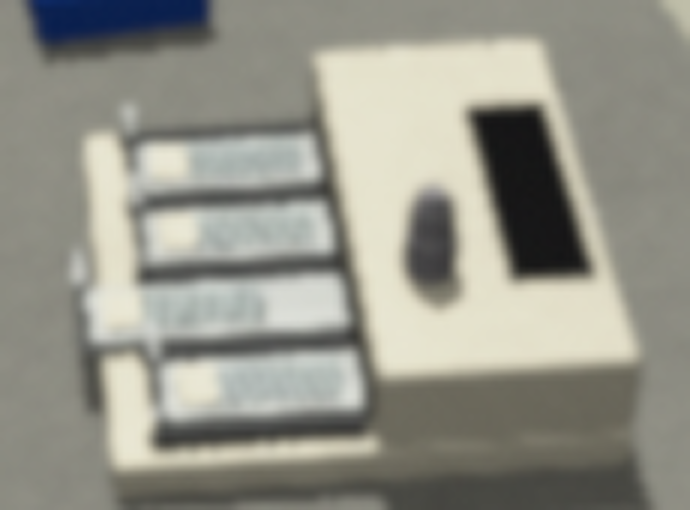

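View pics/sp.png

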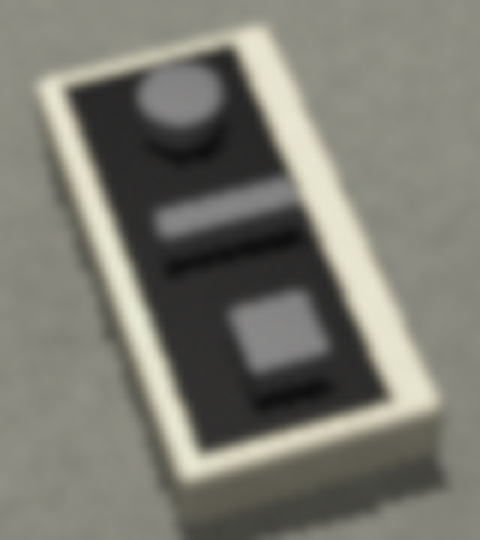

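Run:
```python
from h import *
T=cam("top");S=cam("side")
np.set_printoptions(precision=4,suppress=True)
tl=lambda x,y:(225+x/5-.4,100+y/5-.4); tp=lambda x,y:(380+x/8-.44,195+y/8-.44)
sl=lambda x,y:(285+x/6-.42,150+y/6-.42); sp=lambda x,y:(280+x/6-.42,260+y/6-.42)
for n,a,b in [("round",tp(220,250),sp(180,98)),("square",tp(604,232),sp(278,332)),("bar",tp(411,243),sp(227,208)),
 ("hoodBL",tl(118,20),sl(543,40)),("hoodFL",tl(73,240),sl(315,52)),("hoodFR",tl(572,330),sl(375,378)),("hoodBR",tl(612,105),sl(637,360)),
 ("deckFR",tl(532,572),sl(113,470)),("deckFL",tl(40,482),sl(88,132)),("padFL",tp(95,415),sp(40,82)),("padFR",tp(725,388),sp(183,475)),("padBL",tp(74,108),sp(265,27)),("padBR",tp(697,80),sp(440,408))]:
    p,g=tri(T,a,S,b); print(n,p,g)
print("tops at z", at(T,*tp(220,250),.046), at(S,*sp(180,98),.046))
print("deckF L/R", at(T,*tl(40,482),.02), at(T,*tl(532,572),.02), at(S,*sl(88,132),.02), at(S,*sl(113,470),.02))
for n,x,y in [("tabL",292,548),("tabR",372,550)]: print(n,at(T,*tl(x,y),.058),at(T,*tl(x,y),.028))
print("side tab top",at(S,*sl(78,255),.058))
for nm,u,v,z in [("bottle",354,265,.06),("dish",288,263,.015),("beaker",412,153,.07),("jar",464,155,.085),("obj",313,145,.11)]: print(nm,at(T,u,v,z))
```

```text
round [ 0.5197 -0.1777  0.0437] 0.001410134754900638
square [ 0.5248 -0.297   0.0449] 0.0014222025546511271
bar [ 0.522 -0.237  0.045] 0.0022314489028332153
hoodBL [0.8368 0.2234 0.0627] 0.005255977732552893
hoodFL [0.719  0.243  0.0658] 0.00462663949354878
hoodFR [ 0.6694 -0.0085  0.065 ] 0.0010398439106008707
hoodBR [ 0.7862 -0.03    0.0648] 0.0005146208523154501
deckFR [0.5524 0.0117 0.0219] 0.0012864443777645185
deckFL [0.602  0.2658 0.0236] 0.0051373452995260365
padFL [ 0.4699 -0.1399  0.028 ] 0.0029651536534186325
padFR [ 0.4775 -0.3366  0.0314] 0.002707703381961272
padBL [ 0.5667 -0.136   0.0272] 0.001638947777016124
padBR [ 0.5746 -0.3339  0.0292] 0.0017607417173181937
tops at z [ 0.5188 -0.1772  0.046 ] [ 0.52   -0.1797  0.046 ]
deckF L/R [0.6    0.2669 0.02  ] [0.552  0.0117 0.02  ] [0.6057 0.2708 0.02  ] [0.5535 0.0137 0.02  ]
tabL [0.5604 0.1316 0.058 ] [0.564  0.1346 0.028 ]
tabR [0.5592 0.0917 0.058 ] [0.5628 0.0936 0.028 ]
side tab top [0.5658 0.1239 0.058 ]
bottle [ 0.423  -0.0427  0.06  ]
dish [0.4277 0.1218 0.015 ]
beaker [ 0.6989 -0.1908  0.07  ]
jar [ 0.6892 -0.3147  0.085 ]
obj [0.7098 0.0553 0.11  ]
```

```bash
cat >> h.py <<'E'
def togo(p,ydir_deg=None):
    s=sense(); A=rot(s["orientation"]); d=A.T@(np.array(p)-s["tool_pos"])*1000
    yang=np.degrees(np.arctan2(A[1,1],A[0,1])); 
    print("pos",s["tool_pos"].round(4),"off",d.round(1),"yang",round(yang,2),"z",A[:,2].round(4),"F",s["ft_force"].round(2),"t",s["t"],"open",round(s["opening"],4))
    if ydir_deg is not None: print("yaw",round(yang-ydir_deg,2))
E
python3 -c "
from h import *
togo([.500,.123,.20],79.3)"
```

```text
pos [0.1772 0.5465 0.2249] off [-437.7 -303.1   25.1] yang 72.02 z [-7.0e-04 -1.3e-03 -1.0e+00] F [-0.64  0.22  0.05] t 0.15 open 0.0922
yaw -7.28
```

```bash
python3 -m jog '[{"offset":[-40,-28,2],"yaw":-1,"jaw":0},{"offset":[-80,-56,4],"yaw":-2,"jaw":0},{"offset":[-120,-84,6],"yaw":-3,"jaw":0},{"offset":[-160,-112,8],"yaw":-4,"jaw":0},{"offset":[-200,-140,10],"yaw":-5,"jaw":0},{"offset":[-240,-168,12],"yaw":-6,"jaw":0},{"offset":[-280,-196,14],"yaw":-7.3,"jaw":0},{"offset":[-320,-224,16],"yaw":-7.3,"jaw":0},{"offset":[-360,-252,18],"yaw":-7.3,"jaw":0},{"offset":[-360,-252,18],"yaw":-7.3,"jaw":0}]'
python3 -c "
from h import *
togo([.500,.123,.20],79.3)"
```

```text
t: 1.15
tool_pos: [0.4447, 0.1918, 0.2073]
orientation: [0.0, 0.096, 0.995, -0.001]
ft_force: [-0.2, 0.6, -0.8]
opening: 0.0144
pos [0.4447 0.1918 0.2073] off [-67.5 -56.9   7.4] yang 78.93 z [ 5.0e-04 -1.6e-03 -1.0e+00] F [-0.23  0.64 -0.76] t 1.15 open 0.0144
yaw -0.37
```

```bash
python3 -m jog '[{"offset":[-34,-28,20],"yaw":0,"jaw":0},{"offset":[-67,-57,40],"yaw":0,"jaw":0},{"offset":[-67,-57,60],"yaw":0,"jaw":0},{"offset":[-67,-57,60],"yaw":0,"jaw":0},{"offset":[-67,-57,60],"yaw":0,"jaw":0}]'
python3 - <<'E'
from h import *
togo([.527,.118,.06],79.3)
C=cam("wrist"); im=read_camera("wrist"); cv2.imwrite("pics/w1.png",im)
for p in [(.561,.112,.058),(.5904,.107,.058),(.561,.112,.028)]: print(proj(C,p))
E
```

```text
t: 1.65
tool_pos: [0.4967, 0.1284, 0.1475]
orientation: [-0.001, 0.093, 0.996, 0.0]
ft_force: [-0.6, -0.5, 0.6]
opening: 0.0006
pos [0.4967 0.1284 0.1475] off [-31.8  -4.7  87.5] yang 79.36 z [-1.3e-03  3.0e-04 -1.0e+00] F [-0.56 -0.49  0.64] t 1.65 open 0.0006
yaw 0.06
[316.56289016 272.58882504]
[317.18710084 300.11844763]
[316.93166096 258.86287326]
```

View pics/w1.png

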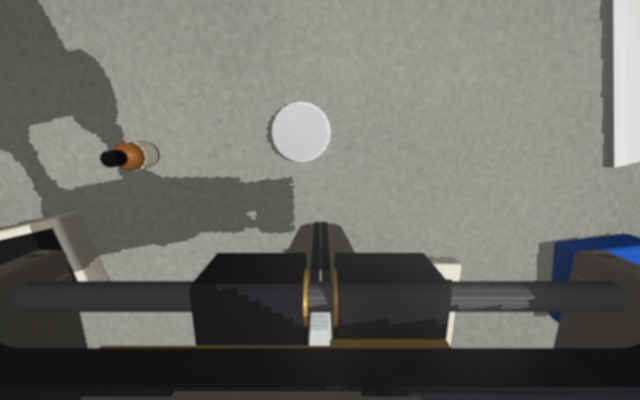

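The wrist view shows the dish at (300,131) and the bottle at (130,155), well clear of the fingertips at (320,235). The tab is hidden behind the gripper, so I'll descend short of it and check from the side.

```bash
python3 -m jog '[{"offset":[-14,-4,34],"yaw":0,"jaw":0},{"offset":[-28,-4.5,68],"yaw":0,"jaw":0},{"offset":[-28,-4.5,99],"yaw":0,"jaw":0},{"offset":[-28,-4.5,99],"yaw":0,"jaw":0},{"offset":[-28,-4.5,99],"yaw":0,"jaw":0}]'
python3 - <<'E'
from h import *
togo([.590,.107,.048],79.3)
s=read_camera("side"); crop(s,260,130,150,110,5,"pics/s2.png")
t=read_camera("top"); crop(t,225,100,130,118,5,"pics/t2.png")
E
```

```text
t: 2.2
tool_pos: [0.5244, 0.1188, 0.0499]
orientation: [0.0, 0.092, 0.996, 0.0]
ft_force: [0.1, -0.2, 0.8]
opening: 0.0002
pos [0.5244 0.1188 0.0499] off [-66.7   0.5   2. ] yang 79.39 z [ 8.e-04  1.e-04 -1.e+00] F [ 0.06 -0.16  0.78] t 2.2 open 0.0002
yaw 0.09
```

View pics/s2.png

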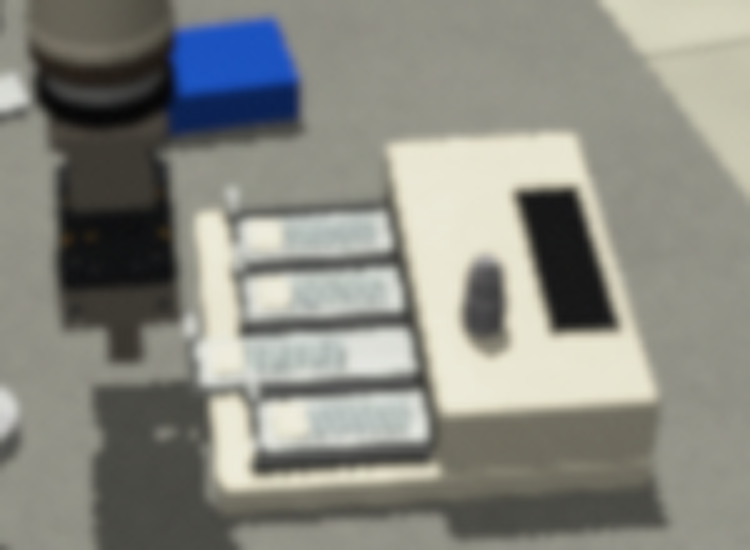

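View pics/t2.png

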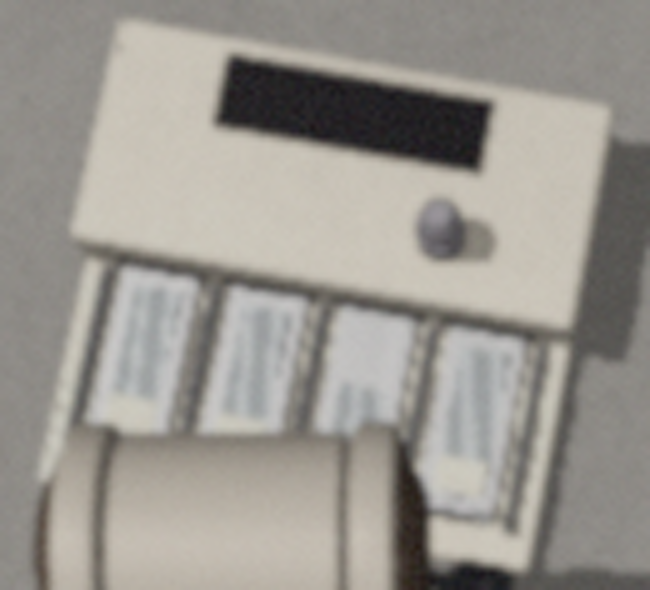

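In the side view the closed fingertips (125,360) stand short of the pulled-out tab (190,330), in the same lane. Next I push in stages and watch the force.

```bash
python3 -m jog '[{"offset":[-6,0,1],"jaw":0,"yaw":0},{"offset":[-12,0,1],"jaw":0,"yaw":0},{"offset":[-18,0,1],"jaw":0,"yaw":0},{"offset":[-22,0,1],"jaw":0,"yaw":0},{"offset":[-26,0,1],"jaw":0,"yaw":0},{"offset":[-30,0,1],"jaw":0,"yaw":0},{"offset":[-34,0,1],"jaw":0,"yaw":0},{"offset":[-38,0,1],"jaw":0,"yaw":0},{"offset":[-42,0,1],"jaw":0,"yaw":0}]'
python3 - <<'E'
from h import *
togo([.590,.107,.048],79.3)
s=read_camera("side"); crop(s,260,130,150,110,5,"pics/s3.png")
E
```

```text
t: 3.2
tool_pos: [0.5654, 0.1101, 0.0474]
orientation: [-0.0, 0.093, 0.996, -0.0]
ft_force: [-2.2, -0.3, 0.0]
opening: 0.0005
pos [0.5654 0.1101 0.0474] off [-24.8   1.5  -0.6] yang 79.32 z [-7.e-04 -2.e-04 -1.e+00] F [-2.21 -0.34  0.04] t 3.2 open 0.0005
yaw 0.02
```

View pics/s3.png

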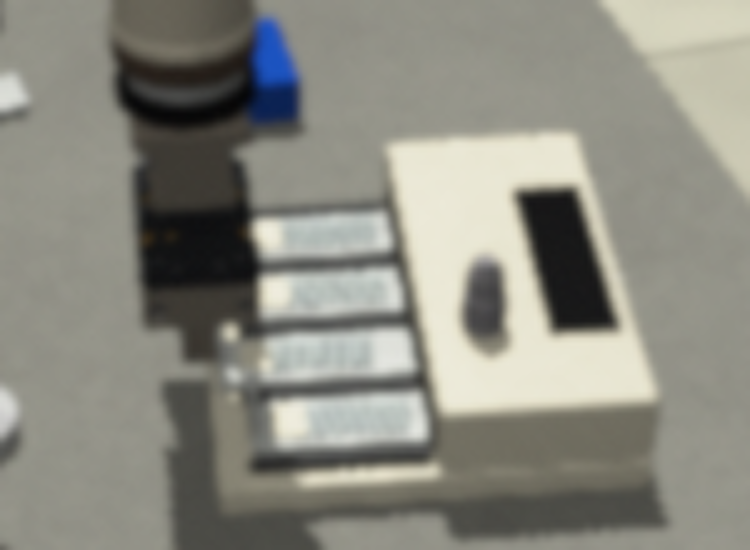

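The fingers are against the tab and the carrier is moving, its front now at (255,365). The force is about 2 N and about 15 mm remains.

```bash
python3 -m jog '[{"offset":[-3,0,0],"jaw":0,"yaw":0},{"offset":[-6,0,0],"jaw":0,"yaw":0},{"offset":[-9,0,0],"jaw":0,"yaw":0},{"offset":[-11,0,0],"jaw":0,"yaw":0}]';python3 -m jog '[{"offset":[-1,0,0],"jaw":0,"yaw":0}]';python3 -m jog '[{"offset":[-1,0,0],"jaw":0,"yaw":0}]'
python3 - <<'E'
from h import *
togo([.590,.107,.048],79.3)
s=read_camera("side"); crop(s,260,130,150,110,5,"pics/s4.png")
E
```

```text
t: 3.65
tool_pos: [0.5762, 0.1081, 0.0474]
orientation: [-0.0, 0.093, 0.996, -0.0]
ft_force: [-1.8, 0.1, -0.3]
opening: 0.0007
t: 3.75
tool_pos: [0.5772, 0.108, 0.0474]
orientation: [-0.0, 0.093, 0.996, -0.0]
ft_force: [-1.6, -0.4, -0.1]
opening: 0.0005
t: 3.85
tool_pos: [0.5781, 0.1078, 0.0475]
orientation: [-0.0, 0.093, 0.996, -0.0]
ft_force: [-1.7, -0.1, -1.2]
opening: 0.0004
pos [0.5781 0.1078 0.0475] off [-11.9   1.4  -0.5] yang 79.32 z [-3.e-04 -1.e-04 -1.e+00] F [-1.73 -0.12 -1.22] t 3.85 open 0.0004
yaw 0.02
```

View pics/s4.png

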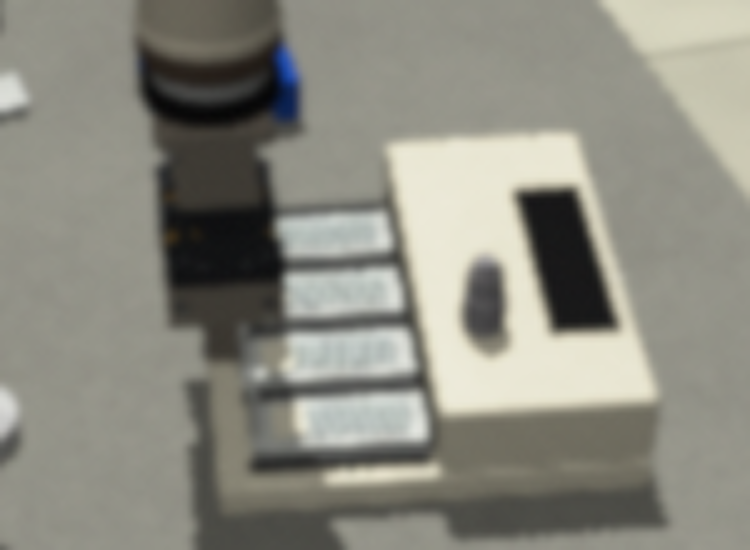

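The carrier now looks nearly in line with the others. I'll go on in 1 mm steps until the force rises at the stop.

```bash
for i in 1 ; do python3 -m jog '[{"offset":[-1,0,0],"jaw":0,"yaw":0},{"offset":[-1,0,0],"jaw":0,"yaw":0}]' | grep -E "tool|force"; python3 -m jog '[{"offset":[-1,0,0],"jaw":0,"yaw":0},{"offset":[-1,0,0],"jaw":0,"yaw":0}]'| grep -E "tool|force"; done
```

```text
tool_pos: [0.5792, 0.1077, 0.0476]
ft_force: [-1.5, -1.2, -0.5]
tool_pos: [0.58, 0.1076, 0.0476]
ft_force: [-2.0, -0.6, -1.1]
```

```bash
python3 -m jog '[{"offset":[-1,0,0],"jaw":0,"yaw":0},{"offset":[-1,0,0],"jaw":0,"yaw":0}]' | grep -E "tool|force"; python3 -m jog '[{"offset":[-0.7,0,0],"jaw":0,"yaw":0},{"offset":[-0.7,0,0],"jaw":0,"yaw":0}]'| grep -E "tool|force"
```

```text
tool_pos: [0.58, 0.1075, 0.0476]
ft_force: [-6.6, -0.8, 2.7]
tool_pos: [0.58, 0.1075, 0.0475]
ft_force: [-7.8, -0.4, 5.5]
```

The position holds at x = 0.580 while the force climbs to about 8 N, so the carrier is on its stop. I'll back off, lift, and check.

```bash
python3 -m jog '[{"offset":[3,0,0],"jaw":0,"yaw":0},{"offset":[12,0,0],"jaw":0,"yaw":0},{"offset":[30,0,0],"jaw":0,"yaw":0},{"offset":[45,0,0],"jaw":0,"yaw":0},{"offset":[45,0,-40],"jaw":0,"yaw":0},{"offset":[45,0,-80],"jaw":0,"yaw":0},{"offset":[80,0,-120],"jaw":0,"yaw":0},{"offset":[120,0,-120],"jaw":0,"yaw":0},{"offset":[120,0,-120],"jaw":0,"yaw":0},{"offset":[120,0,-120],"jaw":0,"yaw":0}]'
python3 - <<'E'
from h import *
togo([.519,-.178,.100])
s=read_camera("side"); crop(s,260,130,150,110,5,"pics/s5.png")
t=read_camera("top"); crop(t,225,100,130,118,5,"pics/t5.png")
E
```

```text
t: 5.7
tool_pos: [0.4636, 0.1297, 0.1678]
orientation: [0.001, 0.093, 0.996, 0.0]
ft_force: [0.5, 0.0, 0.1]
opening: 0.0008
pos [0.4636 0.1297 0.1678] off [-111.2 -292.2   67.9] yang 79.36 z [ 0.0019  0.     -1.    ] F [0.48 0.01 0.06] t 5.7 open 0.0008
```

View pics/s5.png

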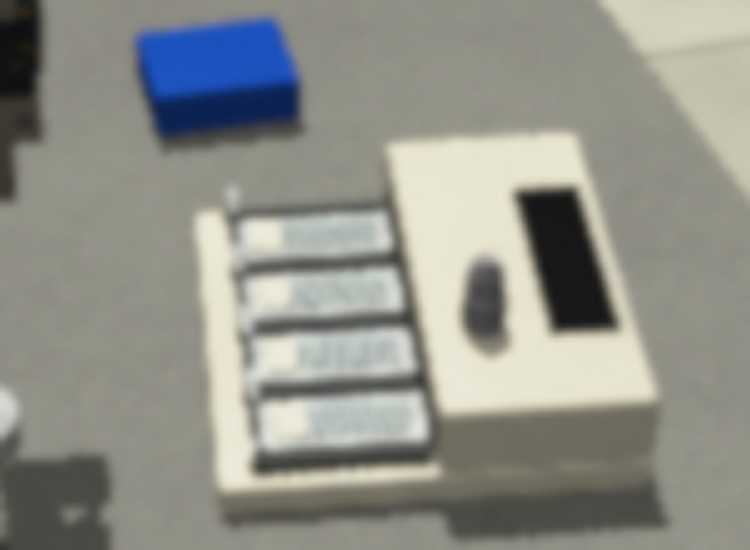

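View pics/t5.png

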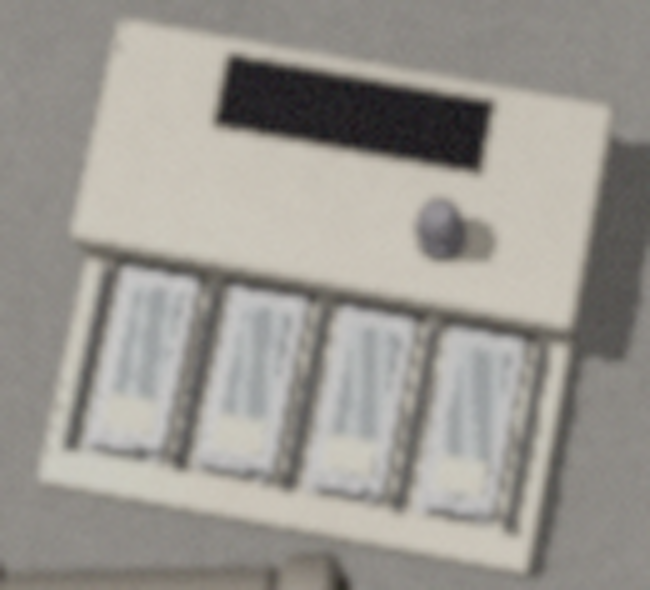

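Both views show all four carriers in line; the third front in the top crop, near (345,490), lies on the line of its neighbours. Next is the round key.

```bash
python3 -m jog '[{"offset":[-14,-36,0],"jaw":0,"yaw":0},{"offset":[-28,-73,0],"jaw":0,"yaw":0},{"offset":[-42,-110,0],"jaw":0,"yaw":0},{"offset":[-56,-146,0],"jaw":0,"yaw":0},{"offset":[-69,-182,0],"jaw":0,"yaw":0},{"offset":[-83,-219,0],"jaw":0,"yaw":0},{"offset":[-97,-255,0],"jaw":0,"yaw":0},{"offset":[-111,-292,0],"jaw":0,"yaw":0},{"offset":[-111,-292,30],"jaw":0,"yaw":0},{"offset":[-111,-292,60],"jaw":0,"yaw":0}]'
python3 -m jog '[{"offset":[0,0,0],"jaw":0,"yaw":0},{"offset":[0,0,0],"jaw":0,"yaw":0}]'
python3 - <<'E'
from h import *
togo([.519,-.178,.060])
s=read_camera("side"); crop(s,240,220,150,130,5,"pics/s6.png")
E
```

```text
t: 6.8
tool_pos: [0.5204, -0.1809, 0.1072]
orientation: [0.001, 0.095, 0.996, -0.001]
ft_force: [-0.2, 0.2, -0.4]
opening: 0.0003
t: 7.0
tool_pos: [0.519, -0.1784, 0.1073]
orientation: [-0.001, 0.093, 0.996, 0.0]
ft_force: [0.2, -0.5, 0.2]
opening: 0.0005
pos [ 0.519  -0.1784  0.1073] off [ 0.   0.4 47.3] yang 79.31 z [-1.1e-03  7.0e-04 -1.0e+00] F [ 0.16 -0.53  0.16] t 7.0 open 0.0005
```

View pics/s6.png

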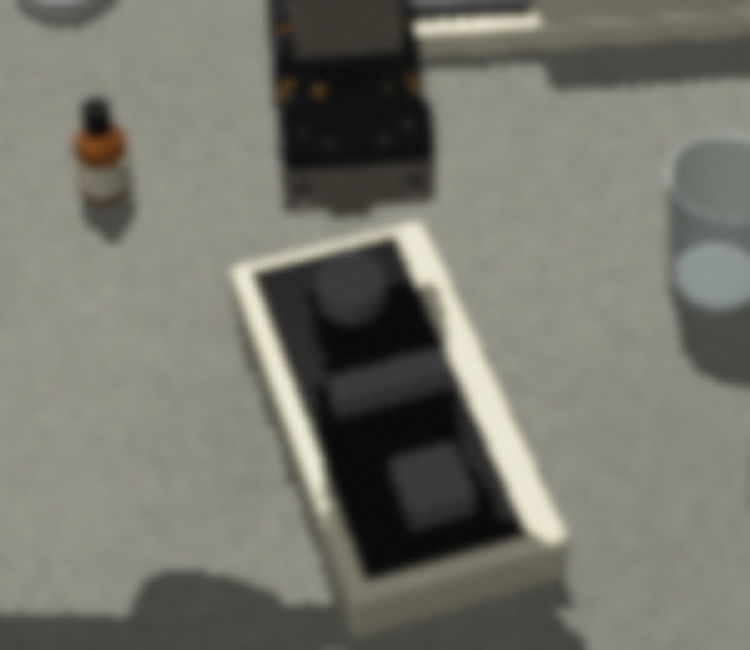

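```bash
python3 -c "
from h import *
C=cam('side')
for p in [(.519,-.178,.0963),(.519,-.178,.046)]: print((proj(C,p)-[240,220])*5)"
python3 -m jog '[{"offset":[0,0,20],"jaw":0,"yaw":0},{"offset":[0,0,38],"jaw":0,"yaw":0},{"offset":[0,0,44],"jaw":0,"yaw":0},{"offset":[0,0,44],"jaw":0,"yaw":0}]'
python3 - <<'E'
from h import *
togo([.519,-.178,.049])
s=read_camera("side"); crop(s,240,220,150,130,5,"pics/s7.png")
E
```

```text
[342.41038088 203.96477407]
[345.02053877 277.37602273]
t: 7.45
tool_pos: [0.5192, -0.1782, 0.0642]
orientation: [0.0, 0.093, 0.996, -0.0]
ft_force: [0.2, -0.3, 0.3]
opening: 0.0005
pos [ 0.5192 -0.1782  0.0642] off [ 0.3  0.1 15.2] yang 79.34 z [ 5.e-04 -3.e-04 -1.e+00] F [ 0.22 -0.33  0.34] t 7.45 open 0.0005
```

View pics/s7.png

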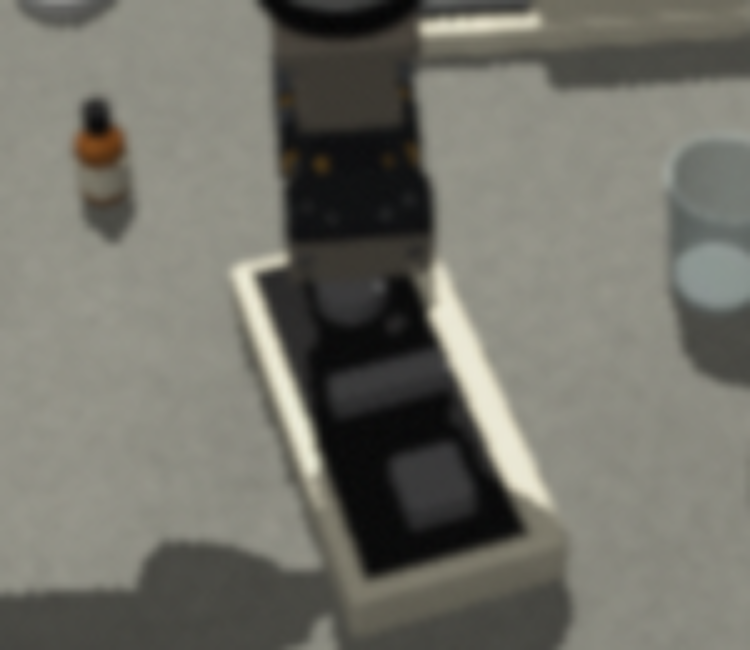

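The fingers are just above the round key (350,290) and clear of the bar. Next I press it.

```bash
python3 -m jog '[{"offset":[0,0,4],"jaw":0,"yaw":0},{"offset":[0,0,7],"jaw":0,"yaw":0},{"offset":[0,0,9],"jaw":0,"yaw":0},{"offset":[0,0,9],"jaw":0,"yaw":0}]' | grep -E "tool|force"
python3 -m jog '[{"offset":[0,0,2],"jaw":0,"yaw":0},{"offset":[0,0,4],"jaw":0,"yaw":0},{"offset":[0,0,6],"jaw":0,"yaw":0},{"offset":[0,0,6],"jaw":0,"yaw":0},{"offset":[0,0,6],"jaw":0,"yaw":0}]' | grep -E "tool|force"
```

```text
tool_pos: [0.5194, -0.1784, 0.055]
ft_force: [1.5, 0.1, 2.9]
tool_pos: [0.5193, -0.1784, 0.049]
ft_force: [1.3, 0.5, 4.6]
```

```bash
python3 -m jog '[{"offset":[0,0,1],"jaw":0,"yaw":0},{"offset":[0,0,2],"jaw":0,"yaw":0},{"offset":[0,0,2],"jaw":0,"yaw":0}]' | grep -E "tool|force"
python3 -m jog '[{"offset":[0,0,-4],"jaw":0,"yaw":0},{"offset":[0,0,-10],"jaw":0,"yaw":0},{"offset":[0,0,-30],"jaw":0,"yaw":0},{"offset":[0,0,-70],"jaw":0,"yaw":0},{"offset":[0,0,-110],"jaw":0,"yaw":0},{"offset":[40,0,-120],"jaw":0,"yaw":0},{"offset":[80,0,-120],"jaw":0,"yaw":0},{"offset":[120,0,-120],"jaw":0,"yaw":0},{"offset":[120,0,-120],"jaw":0,"yaw":0},{"offset":[120,0,-120],"jaw":0,"yaw":0}]'
python3 - <<'E'
from h import *
cv2.imwrite("pics/s8.png",read_camera("side"));cv2.imwrite("pics/t8.png",read_camera("top"))
togo([.519,-.178,.049])
E
```

```text
tool_pos: [0.5194, -0.1784, 0.0472]
ft_force: [1.1, 0.2, 5.6]
t: 9.7
tool_pos: [0.3999, -0.1553, 0.1661]
orientation: [-0.001, 0.093, 0.996, 0.0]
ft_force: [-0.0, -0.6, 0.8]
opening: 0.0008
pos [ 0.4014 -0.1561  0.1668] off [-119.6    0.3  117.8] yang 79.32 z [ 1.e-04 -0.e+00 -1.e+00] F [ 0.07  0.32 -0.23] t 9.8 open 0.0005
```

View pics/s8.png

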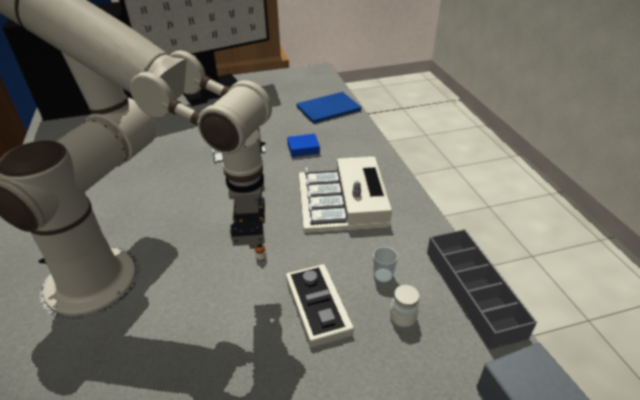

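View pics/t8.png

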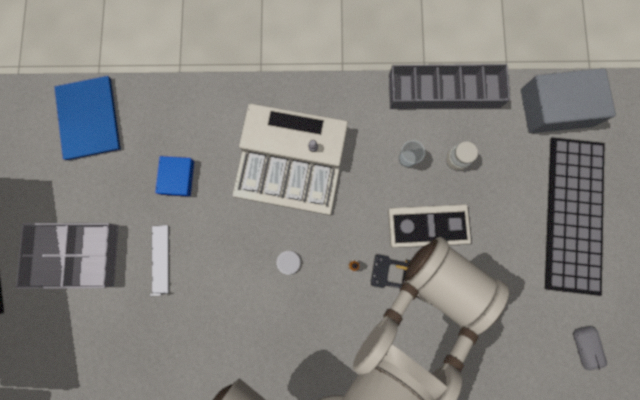

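The four carriers are in line, the keys look up (round at (407,227)), and the bottle, dish, beaker, jar and objective are where they were. The arm is clear, so I'm handing in.

```bash
python3 -c "
from station import *
print(sign_off())"
```

```text
the job is handed in; nothing more can be done
None
```

The carrier is home and the round key was pressed and has come up again. I handed the job in about 10 s into the 45 s allowed. `sign_off` gives no verdict, so this rests on my own checks.

- **Carrier:** I pushed the pulled-out carrier, third lane from the left, by its tab with closed fingertips. It slid at about 2 N until it stopped, where the force rose to about 8 N (limit 30 N). Side and top views then showed all four carriers in line.
- **Round key:** I pressed it to about 10 mm by fingertip height, taking the stated 46 mm for its top (I measured 44 mm from two views). The force was 5.6 N, where the spring figures suggest about 6 N. That small gap is within the sensor noise, and the press is well past the required 5 mm.
- **At the end:** the last pictures showed the keys up and every bystander I could see in place. The gripper hid much of the spare carrier in the side view, but the top view showed it where it was. The arm was clear with the force back near zero. Key height came from the pictures only; I did not measure it.

No check failed. The first wrist picture could not show the tab, which was hidden behind the fingers, so I lined up from the fixed cameras.

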